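Send a flanged bush into the checking hood on a sticking carriage

ROBOT

A 7-joint arm with a two-finger parallel gripper is mounted at the origin on the work surface. World frame = base frame: x ahead of the robot, y to its left, z up, the work surface at z = 0. Lengths are in m, angles in rad, forces in N, time in s.
With the tool pointing down it reaches from about 0.35 to 0.9 m from the base axis. Payload 19.9 kg.
Tool frame: the origin (TCP) lies at the very end of the fingers, on their centre line; the grasp point (between the pads) lies 19 mm behind it (robot.pinch_z is the distance from the TCP to the grasp point, in m); z points along the fingers, y is the line along which they close (so a half turn about z gives the same grasp; the last joint's range is limited). The gripper opens to 85 mm and grips with 20 to 120 N. Pads are 22 mm wide; open, the fingers measure 114 mm over their backs; the gripper's body (76 mm by 85 mm) begins 54 mm behind the grasp point. The pads swing forward as they close: fully open they stand 13 mm farther back than shut.
Start: joints at [-1.302, 0.417, -0.01, 1.614, 0.005, 1.111, -0.053], TCP at [0.191, 0.595, 0.231] pointing down, gripper open.
Joint ranges: [-2.81, 2.81], [-0.39, 2.02], [-1.27, 1.25], [0.06, 2.57], [-1.19, 4.33], [0.19, 2], [-2.82, 2.82]. Speed limits (rad/s): [1.89, 1.89, 2.39, 2.39, 3.01, 3.01, 3.01].

INTERFACE

Orientations are given as a unit quaternion [x, y, z, w].
In Python, from workcell import robot gives the robot as it stands. The module is installed in compiled form; this text tells all that it offers.
- The arm moves only by the shell command python3 -m inch 'ROWS' [FORCE]. ROWS is JSON, a list of rows, each a list of 7 numbers: the shift along the tool's x, y, z in units of 25 cm (1.0 is 25 cm), then the turn, a rotation vector about the tool's x, y, z in units of 45 degrees (1.0 is 45 degrees), then the closure, from -1 (fully open) to 1 (shut), so that 0 is half open. In form: [[x, y, z, ax, ay, az, grip], ...]. A call has 1 to 8 rows; each row is the pose to reach, as a shift and turn from the pose commanded when the call began, along the tool's axes at that moment; what a row does not reach only later rows make up. A row lasts 1/8 s, in which the tool goes at most 62.5 mm and 10.7 degrees, less where a joint would pass 70% of its speed; a pose out of reach is approached as far as the arm can. A call with a number of a shift or a turn outside -1 to 1 is refused whole. A call with a gripper value outside its range is refused whole. The fingers move at their own pace and stop on an object; FORCE is the grip in N (left out, the last holds). Time passes only in rows, so rows that repeat a pose let the fingers close. It gives the time, the measured TCP pose, the force, the opening and the grip force at its end, in the units of the state.
- robot.read_state(): the state, without advancing time (a new reading comes with each control period).
- robot.capture(name): name is "side" or "top"; returns the picture (480x640x3 uint8, red, green, blue); there is no depth.
- robot.calibration(name): a dict with "fx", "fy", "cx", "cy" (pixels), "world_from_camera" (4x4, takes a point from camera to world coordinates). Camera axes: x right, y down, z forward; pixel columns grow to the right and rows downward; lengths in m; the calibration is good to about 2 mm. A picture is of the moment at which its call begins. calibration takes no time and is no camera call.
- robot.finish_job(): hands the job in; it is judged then, once.
Trained networks look in the newest picture that a camera, given by its name, has taken for a name from the list of things; names that differ only in an ending like _2 or _b are one class to them, and where a whole thing is asked for, a point or a joint stands for the part that bears it (a point fixed in the world has none). Each returns a list of dicts, best first, with "p" (0 to 1); they miss things now and then, are a little off and sometimes report something else, mostly with a low value. They report only what shows in the picture. A call takes as long as a camera call. They do not tell look-alikes from the thing itself.
- robot.outline_of(thing, camera): "pixels" (480x640 bool, what is visible of it) and "uv" ([column, row] in pixels, amid what is visible of it).
The state is a dict: "time": time; "q": joint angles; "joint_vel": joint speeds; "joint_efforts": joint torques, N m; "tool_pos": TCP position; "tool_rot": TCP orientation; "force": force on the tool from outside, world axes, zero at the start; "moment": the same for the moment, N m; "gripper_width": finger opening in m; "grasp_force": force on a finger pad.
Only numpy, scipy, OpenCV 4.12 (cv2) and the standard library are available. Lean on these libraries where they do the work, as an engineer would, in place of code of your own. Each camera call takes 0.05 s, during which the arm holds its last target. There are 200 camera calls.

TASK

Stand the flanged steel bush, shank down, in the round nest of the rail carriage and let go of it. Then push the carriage by its post along the rail: it is stuck on a hard spot, so work it free, and slide it on into the hood until it gently meets the end stop hidden inside, without slamming or leaning hard on the stop. Leave the carriage resting against the stop with the bush seated in its nest, and leave the other parts on the bench where they are.

Things in the scene. Friction and masses are not known exactly. Their poses are not given: they have to be found in the camera images.
- bush_mid (a point): steel flanged bush standing shank down on the table: shank diameter 30, 30 long; flange on top diameter 44, 14 thick; 44 tall; 0.2 kg. Point: on its axis half-way up (flange's middle is 15 above it); z up. It stands in a row with a sleeve, nut and spring beyond the rail, in any place of the row; neighbours' centres are at least 70 away along the rail's direction
- rail: fixed grey base plate 470 x 100 x 12 with a steel rail on it (24 wide, top 26 above the table; small end block to 34). Origin at the centre of the plate's underside, on the table; x runs along the rail, the way the carriage has to go (to the robot's left, into the hood); z up
- carriage: aluminium carriage, 110 long, 60 wide, 0.5 kg; slides only along the rail's x; same axes; origin mid-length, 22 above the table; deck top at 43. Sliding friction about 2.5 N. In its first 40 of travel, before the hood, it is stuck on a hard spot that takes 10 to 17 N to pass; then about 2.5 N up to the stop. Stays where it is left
- nest_mouth (a point): centre of the mouth of the nest: an upright round hole 35 in diameter (chamfered rim), 32 deep, in a dark steel block 60 x 60 on the carriage; mouth 75 above the table. A seated bush hangs by its flange on the rim, its mid point then 8 below this point
- post_top (a point): centre of the top of the push post at the carriage's trailing end: upright dark steel plate 14 thick along the rail, 40 across, from the deck up to 112 above the table. Its trailing face is 7 behind this point; the nest's block begins 28 ahead of its leading face; the space behind it is clear above 34
- nose (a point): middle of the carriage's leading face, 37 above the table, 100 ahead of post_top along the rail.
- hood: fixed green sheet-metal hood over the far part of the rail, 140 long, 90 wide, roof 105 above the table (round window fitting up to 123); open only at its mouth, towards the carriage. Origin: middle of the mouth's lower edge, 12 above the table; x into the hood. A rigid end stop is hidden inside: it meets the nose 60 to 120 beyond the mouth. The post stays outside
- sleeve: plain steel sleeve with no flange, diameter 30, 44 tall, standing; origin at the centre of its underside
- nut: large steel hexagon nut lying flat, 36 across flats, 19 high; origin at the centre of its underside
- spring: red coil spring standing upright, diameter 34, 40 tall; origin at the centre of its underside
- wrench: open wrench lying flat at the right of the table, about 200 long; origin on its underside
- grease: closed jar, diameter 56, 75 tall, at the left of the table; origin at the centre of its underside
- bolt: hexagon-head bolt lying down at the right of the table, about 70 long; origin on its axis' line, on the table
Mind the look-alikes: they are no part of the job. What is shaped like the part that bears bush_mid but purple or turquoise is not meant.

How it is judged:
On the way, in this order (a step that is already met when the one before it is completed fails the run):
1. the bush stands released in the nest, before the carriage enters the hood (distance between bush_mid and nest_mouth below 0.0125 m and z of bush_mid in the frame of nest_mouth below -0.005 m and angle between bush_mid's own z axis and vertical below 0.12 rad and contact force between the fingers and bush below 0.1 N and x of nose in the frame of hood below 0 m), for 0.2 s.
2. the carriage has met the end stop (within 2.5 mm) (x of nose in the frame of hood above 0.0755 m), for 0.2 s.
At the end, for the whole second after the job is handed in: the carriage's nose is within 2.5 mm of the end stop in the hood and at rest, and the bush stands released and upright (within 0.12 rad) in the nest, flange on the rim (mid point within 12.5 mm of the mouth's centre and at least 5 mm below it) (x of nose in the frame of hood above 0.0755 m and distance between bush_mid and nest_mouth below 0.0125 m and z of bush_mid in the frame of nest_mouth below -0.005 m and angle between bush_mid's own z axis and vertical below 0.12 rad and contact force between the fingers and bush below 0.1 N and linear speed of carriage below 0.005 m/s and linear speed of bush below 0.01 m/s); the robot touches nothing.
It fails at once if the carriage slams into or is pressed on the end stop or hood with more than 30 N (contact force between carriage and hood above 30 N).
It fails at once if another part on the bench is moved by more than 20 mm (distance of any of sleeve, nut, spring, wrench, grease, bolt from where it was at the start of the episode above 0.02 m).
It also fails if it takes over 64 s, if anything falls off the work surface, if the arm or the gripper's body presses on something with over 40 N, if the wrist force passes 120 N, or if a joint passes its speed limit or range.

## Working session

There is one attempt and no reset: what is moved stays moved. The work goes in short steps, Python scripts to look and compute and a shell command to move; the robot and the scene stay as the last step left them, time stands still between calls to the robot, and variables do not carry over. Pictures are saved under pics/ and viewed, at most 10 in all, crops included, and the job is handed in when it is done.

```bash
mkdir -p pics
cat > h.py <<'E'
import numpy as np, cv2
from workcell import robot
def cap(n,f):
    im=robot.capture(n); cv2.imwrite('pics/'+f,im[:,:,::-1]); return im
def atz(n,uv,z):
    c=robot.calibration(n); T=np.array(c["world_from_camera"])
    d=T[:3,:3]@np.array([(uv[0]-c["cx"])/c["fx"],(uv[1]-c["cy"])/c["fy"],1]); o=T[:3,3]
    return o+d*(z-o[2])/d[2]
def proj(n,p):
    c=robot.calibration(n); T=np.array(c["world_from_camera"])
    q=T[:3,:3].T@(np.array(p)-T[:3,3]); return np.array([c["fx"]*q[0]/q[2]+c["cx"],c["fy"]*q[1]/q[2]+c["cy"]])
E
python3 - <<'E'
from h import *
a=cap("top","top0.png"); b=cap("side","side0.png")
for n in("top","side"):
    c=robot.calibration(n); print(n,c["fx"],np.round(c["world_from_camera"],3).tolist())
    for t in ["bush_mid","rail","carriage","nest_mouth","post_top","hood","sleeve","nut","spring","wrench","grease","bolt"]:
        print(t,[(round(r["p"],2),np.round(r["uv"]).tolist(),int(r["pixels"].sum())) for r in robot.outline_of(t,n)][:4])
s=robot.read_state();print(s["tool_pos"],s["tool_rot"],s["time"])
E
```

```text
top 515.425743706174 [[0.001, -0.983, 0.184, 0.26], [-1.0, -0.004, -0.013, -0.015], [0.013, -0.184, -0.983, 1.499], [0.0, 0.0, 0.0, 1.0]]
bush_mid [(0.74, [403.0, 213.0], 191), (0.74, [417.0, 238.0], 189), (0.7, [375.0, 206.0], 185), (0.7, [270.0, 249.0], 1924)]
rail [(0.71, [335.0, 270.0], 3812), (0.6, [356.0, 270.0], 975), (0.26, [270.0, 249.0], 1840)]
carriage [(0.62, [354.0, 271.0], 896)]
nest_mouth [(0.77, [356.0, 270.0], 899)]
post_top [(0.65, [354.0, 270.0], 934)]
hood [(0.62, [270.0, 249.0], 1881)]
sleeve []
nut [(0.59, [334.0, 267.0], 3928), (0.56, [315.0, 219.0], 116), (0.46, [278.0, 214.0], 127)]
spring []
wrench []
grease [(0.97, [158.0, 254.0], 428)]
bolt [(0.47, [458.0, 234.0], 76)]
side 547.3214952941413 [[0.923, -0.214, 0.321, 0.024], [-0.386, -0.527, 0.757, -1.15], [0.008, -0.822, -0.569, 0.95], [0.0, 0.0, 0.0, 1.0]]
bush_mid [(0.75, [391.0, 335.0], 332), (0.6, [401.0, 297.0], 263), (0.59, [372.0, 306.0], 286), (0.53, [412.0, 319.0], 272)]
rail [(0.69, [318.0, 292.0], 3568)]
carriage [(0.88, [323.0, 295.0], 1005), (0.72, [370.0, 305.0], 306)]
nest_mouth [(0.94, [325.0, 295.0], 1117)]
post_top [(0.82, [321.0, 296.0], 1040)]
hood [(0.56, [311.0, 232.0], 1190), (0.19, [318.0, 291.0], 3386)]
sleeve [(0.63, [323.0, 296.0], 1050), (0.59, [371.0, 280.0], 227)]
nut []
spring [(0.74, [355.0, 265.0], 170)]
wrench [(0.91, [339.0, 420.0], 278)]
grease [(0.84, [271.0, 197.0], 363)]
bolt [(0.6, [419.0, 375.0], 174)]
[0.19113129 0.5950391  0.23128025] [ 1.54779418e-01  9.87949052e-01 -3.33491289e-05  1.79135151e-05] 1.3
```

View pics/top0.png

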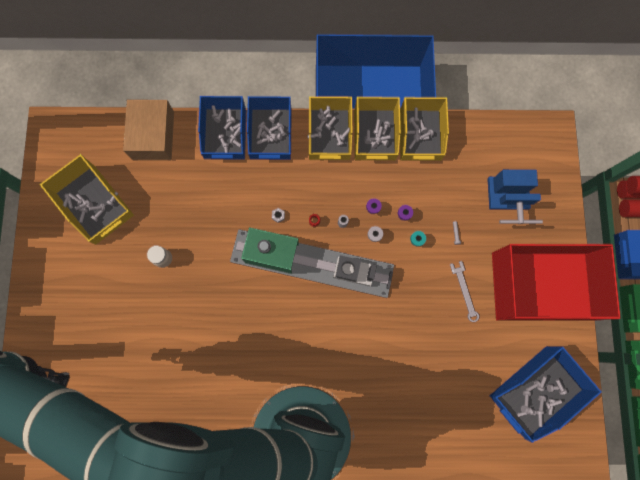

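View pics/side0.png

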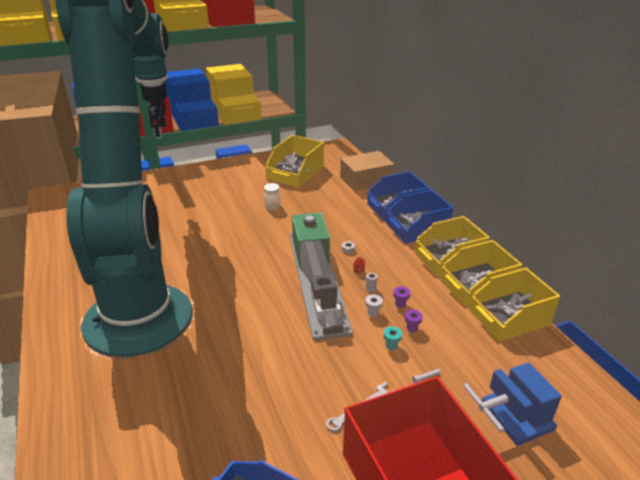

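Top picture: nut (278,214), spring (315,219), sleeve (343,220), grey flanged bush (375,234). The look-alikes are purple at (374,206) and (405,213), and turquoise at (418,239). In the side view the grey flanged bush is at (373,305). It is the only steel-coloured one with a flange, and it is in line with the row. I'll confirm it in a crop.

Run:
```python
from h import *
a=cap("top","t1.png"); b=cap("side","s1.png")
A=cv2.resize(a[195:305,225:435],None,fx=3.8,fy=3.8,interpolation=cv2.INTER_CUBIC)[:,:798]
B=cv2.resize(b[205:345,280:440],None,fx=4,fy=4,interpolation=cv2.INTER_CUBIC)
cv2.imwrite('pics/ta.png',A[:,:,::-1]); cv2.imwrite('pics/sb.png',B[:,:,::-1])
for n,uv in(("top",(375,234)),("side",(373,305))):
  for r in robot.outline_of("bush_mid",n):
    if np.hypot(*(np.array(r["uv"])-uv))<12:
        ys,xs=np.nonzero(r["pixels"]); print(n,r["p"],r["uv"],xs.min(),xs.max(),ys.min(),ys.max(),atz(n,r["uv"],.03))
for t,uv in (("rail",None),("hood",None),("nest_mouth",None)):
    r=robot.outline_of(t,"top")
    if r:
        ys,xs=np.nonzero(r[0]["pixels"]); R=cv2.minAreaRect(np.c_[xs,ys].astype(np.float32)); print(t,R)
        q=[atz("top",p,.012)[:2].round(4).tolist() for p in cv2.boxPoints(R)];print(q)
```

```text
top 0.71 [374.4, 233.2] 368 382 227 241 [ 0.57073116 -0.21147632  0.03      ]
side 0.78 [370.4, 304.5] 365 381 295 316 [ 0.55899254 -0.21165158  0.03      ]
hood ((269.0968322753906, 249.7632293701172), (53.98694610595703, 38.15647888183594), 13.495734214782715)
[[0.4872, 0.1846], [0.5981, 0.1614], [0.5607, 0.0063], [0.4507, 0.0314]]
nest_mouth ((354.76470947265625, 270.5588073730469), (39.91520690917969, 23.536956787109375), 12.528807640075684)
[[0.442, -0.09], [0.5097, -0.1054], [0.4844, -0.2191], [0.4171, -0.2028]]
```

View pics/ta.png

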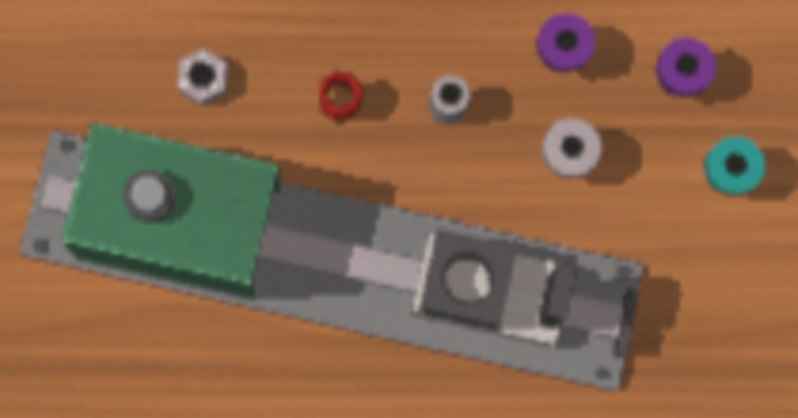

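View pics/sb.png

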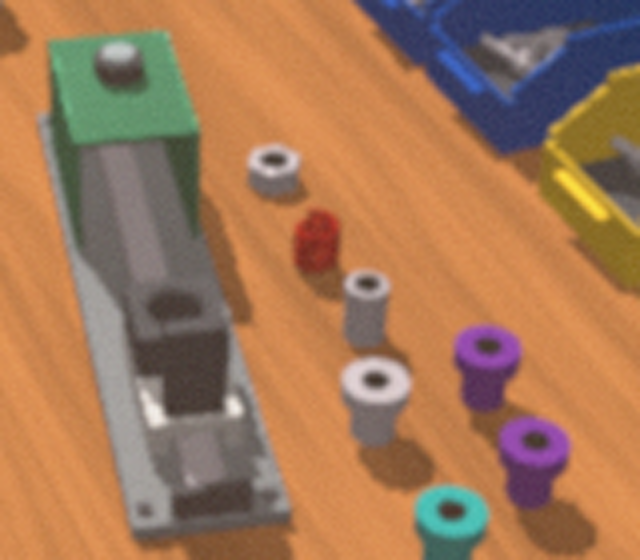

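The crops confirm the grey steel flanged bush at top (375,233), side (374,300). The nest mouth is at top (347,268), side (323,281), and the purple and turquoise ones are the decoys. Next I'll triangulate.

```bash
cat >> h.py <<'E'
tc=lambda x,y:((x+.5)/3.8-.5+225,(y+.5)/3.8-.5+195)
sc=lambda x,y:((x+.5)/4-.5+280,(y+.5)/4-.5+205)
E
python3 - <<'E'
from h import *
for nm,t,s,z in(("bush",(571,147),(376,381),.044),("nest",(466,278),(175,304),.075)):
    print(nm,atz("top",tc(*t),z),atz("side",sc(*s),z))
c=np.array([atz("top",tc(*p),.012)[:2] for p in((52,131),(645,265),(620,388),(22,256))])
print(c.round(4).tolist(),c.mean(0))
for i,j in((1,0),(2,3)):
    d=c[j]-c[i];print(np.linalg.norm(d),np.degrees(np.arctan2(d[1],d[0])))
print("post",atz("top",tc(560,290),.112))
h=np.array([atz("top",tc(*p),.105)[:2] for p in((278,167),(252,285))]);print("hoodmouth",h)
E
```

```text
bush [ 0.56743352 -0.21102721  0.044     ] [ 0.56667341 -0.21289421  0.044     ]
nest [ 0.46228484 -0.1275732   0.075     ] [ 0.46293847 -0.12747921  0.075     ]
[[0.5853, 0.1875], [0.4817, -0.2704], [0.3873, -0.2487], [0.4872, 0.2077]] [ 0.48537618 -0.030964  ]
0.46949948440575506 77.25733248760446
0.4673111815812443 77.64975995184251
post [ 0.44857512 -0.19181483  0.112     ]
hoodmouth [[0.53888202 0.01045629]
 [0.45249112 0.02852006]]
```

The two cameras agree to 2 mm: bush (0.567,-0.212), nest (0.4625,-0.1275), rail yaw 77.45°. The post comes out at (0.448,-0.191), and the plate length and nest-to-post distance match the given sizes. I'll move with the tool's y turned onto the rail direction and the gripper partly open, because the sleeve is close.

```bash
cat > go.py <<'E'
import sys,numpy as np
from workcell import robot
from scipy.spatial.transform import Rotation as R
t=[float(v) for v in sys.argv[1:4]]; s=robot.read_state(); r=R.from_quat(s["tool_rot"])
d=r.inv().apply(np.array(t)-s["tool_pos"]); M=r.as_matrix()
print("units",(d/.25).round(4),"pos",np.round(s["tool_pos"],4),"yaw_y",np.degrees(np.arctan2(M[1,1],M[0,1])).round(2),"F",np.round(s["force"],2),"w",round(s["gripper_width"],4),"g",round(s["grasp_force"],2),"t",s["time"])
E
python3 -m inch '[[-0.17,-0.17,0,0,0,-0.116,-0.5],[-0.34,-0.34,0,0,0,-0.116,-0.5],[-0.5,-0.5,0,0,0,-0.116,-0.5],[-0.67,-0.67,0,0,0,-0.116,-0.5],[-0.83,-0.83,0,0,0,-0.116,-0.5],[-1,-1,0,0,0,-0.116,-0.5],[-1,-1,0,0,0,-0.116,-0.5]]' 40
python3 go.py 0.567 -0.212 0.15
```

```text
time: 2.52
tool_pos: [0.3545, 0.2772, 0.2317]
tool_rot: [0.113, 0.994, 0.0, 0.0]
force: [0.1, 0.7, 0.3]
gripper_width: 0.064
grasp_force: 0.0
units [-1.2661 -1.7169  0.3272] pos [0.3545 0.2772 0.2317] yaw_y 77.07 F [0.07 0.72 0.33] w 0.064 g 0.0 t 2.525
```

```bash
python3 -m inch '[[-0.15,-0.17,0,0,0,0,-0.5],[-0.3,-0.34,0,0,0,0,-0.5],[-0.46,-0.5,0,0,0,0,-0.5],[-0.62,-0.67,0,0,0,0,-0.5],[-0.77,-0.83,0,0,0,0,-0.5],[-0.92,-1,0,0,0,0,-0.5],[-0.92,-1,0,0,0,0,-0.5]]' |head -2
python3 go.py 0.567 -0.212 0.10
```

```text
time: 3.4
tool_pos: [0.5239, -0.0167, 0.2312]
units [-0.3415 -0.7223  0.5261] pos [ 0.5239 -0.0167  0.2312] yaw_y 77.15 F [-0.54  1.11 -0.55] w 0.0643 g 0.0 t 3.4
```

```bash
python3 -m inch '[[-0.1,-0.2,0,0,0,0,-0.5],[-0.2,-0.4,0.1,0,0,0,-0.5],[-0.3,-0.6,0.2,0,0,0,-0.5],[-0.342,-0.722,0.35,0,0,0,-0.5],[-0.342,-0.722,0.526,0,0,0,-0.5],[-0.342,-0.722,0.526,0,0,0,-0.5],[-0.342,-0.722,0.526,0,0,0,-0.5]]' |head -2
python3 go.py 0.567 -0.212 0.03
python3 - <<'E'
from h import *
b=cap("side","s2.png"); B=cv2.resize(b[205:365,290:450],None,fx=3.7,fy=3.7,interpolation=cv2.INTER_CUBIC)
cv2.imwrite('pics/sb2.png',B[:,:,::-1])
E
```

```text
time: 4.28
tool_pos: [0.5678, -0.2076, 0.1014]
units [-0.0004 -0.0181  0.2856] pos [ 0.5678 -0.2076  0.1014] yaw_y 77.48 F [0.73 0.26 0.54] w 0.0642 g 0.0 t 4.275
```

View pics/sb2.png

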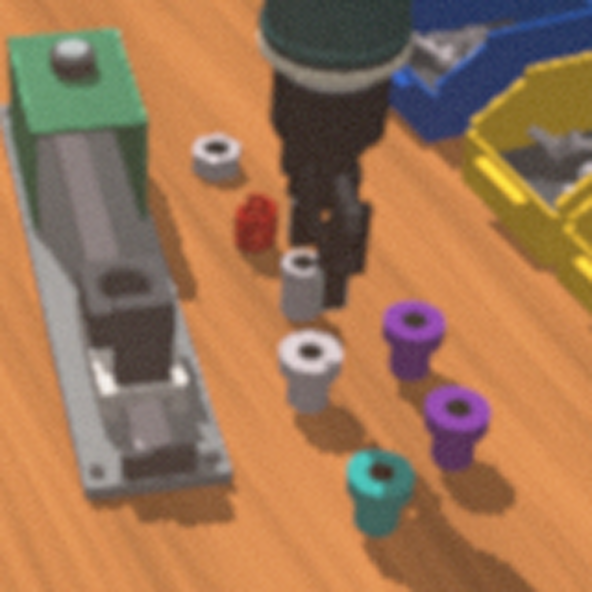

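The side crop shows the fingertips near crop (335,300), above the sleeve and bush in the image. I'll check that against the projected TCP.

Run:
```python
from h import *
s=robot.read_state();p=np.array(s["tool_pos"])
f=lambda q:((proj("side",q)-[290,205])*3.7).round()
u=np.array([.217,.976,0])
for k in(-.04,0,.04): print(k,f(p+k*u),f(p+k*u+[0,0,.013]))
print("bush",f([.567,-.212,.044]))
```

```text
-0.04 [328. 317.] [330. 302.]
0 [313. 280.] [314. 265.]
0.04 [298. 245.] [299. 230.]
bush [309. 350.]
```

The projection matches, so the near fingertip is where it should be. I'll descend and close.

```bash
python3 -m inch '[[0,-0.018,0.12,0,0,0,-0.5],[0,-0.018,0.22,0,0,0,-0.5],[0,-0.018,0.284,0,0,0,-0.5],[0,-0.018,0.284,0,0,0,-0.5],[0,-0.018,0.284,0,0,0,0.3],[0,-0.018,0.284,0,0,0,0.3],[0,-0.018,0.284,0,0,0,0.3],[0,-0.018,0.284,0,0,0,0.3]]' 40
python3 go.py 0.567 -0.212 0.03
```

```text
time: 5.32
tool_pos: [0.5667, -0.213, 0.0303]
tool_rot: [0.11, 0.994, -0.0, 0.001]
force: [-0.1, 0.7, 5.7]
gripper_width: 0.0425
grasp_force: 39.6
units [-0.0001  0.004   0.0013] pos [ 0.5667 -0.213   0.0303] yaw_y 77.42 F [-0.05  0.68  5.74] w 0.0425 g 39.62 t 5.325
```

```bash
python3 -m inch '[[0,0,-0.15,0,0,0,0.3],[0,0,-0.35,0,0,0,0.3],[0,0,-0.52,0,0,0,0.3],[0,0,-0.52,0,0,0,0.3]]' | head -2
python3 go.py 0.4625 -0.1275 0.14
```

```text
time: 5.82
tool_pos: [0.5674, -0.2134, 0.1628]
units [0.4851 0.2437 0.0884] pos [ 0.5674 -0.2134  0.1628] yaw_y 77.41 F [ 0.77 -0.35 -2.4 ] w 0.0421 g 41.6 t 5.825
```

```bash
python3 -m inch '[[0.15,0.07,0,0,0,0,0.3],[0.3,0.15,0,0,0,0,0.3],[0.43,0.22,0,0,0,0,0.3],[0.485,0.244,0.04,0,0,0,0.3],[0.485,0.244,0.09,0,0,0,0.3],[0.485,0.244,0.12,0,0,0,0.3],[0.485,0.244,0.12,0,0,0,0.3]]' | head -2
python3 go.py 0.4625 -0.1275 0.112
python3 - <<'E'
from h import *
b=cap("side","s3.png"); x0,y0=265,225
B=cv2.resize(b[y0:y0+110,x0:x0+110],None,fx=5.4,fy=5.4,interpolation=cv2.INTER_CUBIC)
cv2.imwrite('pics/sb3.png',B[:,:,::-1])
s=robot.read_state();z=s["tool_pos"][2]
f=lambda q:((proj("side",q)-[x0,y0])*5.4).round()
print("nest",f([.4625,-.1275,.075]),"flange bottom/top ctr, shank bottom at tcp",[f([*s["tool_pos"][:2],z+d]) for d in(0,.014,-.03)])
E
```

```text
time: 6.7
tool_pos: [0.4608, -0.1274, 0.1281]
units [-0.0069  0.001   0.0644] pos [ 0.4608 -0.1274  0.1281] yaw_y 77.37 F [ 0.18 -0.13 -1.41] w 0.0423 g 41.57 t 6.7
nest [314. 301.] flange bottom/top ctr, shank bottom at tcp [array([312., 211.]), array([313., 187.]), array([312., 262.])]
```

View pics/sb3.png

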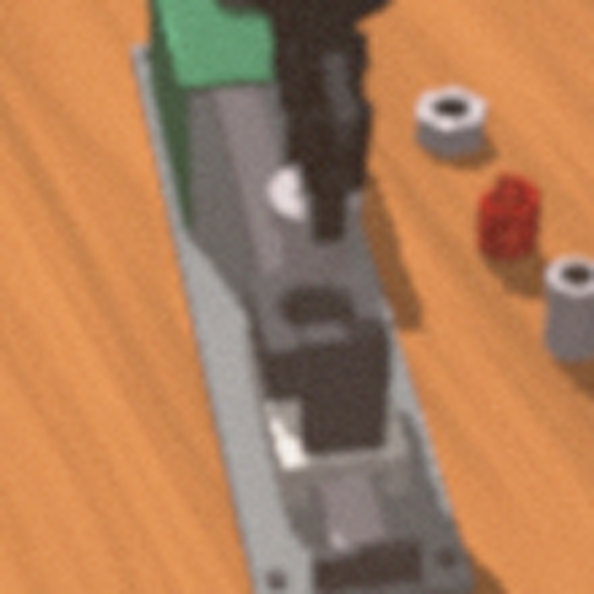

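The flange centre reads about (312,187), which matches the TCP projection, so the bush is centred in the fingers. The nest mouth is at about (316,302). Descending in stages.

```bash
python3 -m inch '[[-0.008,0,0.04,0,0,0,0.3],[-0.008,0,0.08,0,0,0,0.3],[-0.008,0,0.08,0,0,0,0.3],[-0.008,0,0.1,0,0,0,0.3],[-0.008,0,0.12,0,0,0,0.3],[-0.008,0,0.13,0,0,0,0.3],[-0.008,0,0.13,0,0,0,0.3]]'
python3 go.py 0.463 -0.1275 0.079
```

```text
time: 7.62
tool_pos: [0.4625, -0.1274, 0.0961]
tool_rot: [0.11, 0.994, -0.0, -0.0]
force: [-0.3, -2.1, -4.4]
gripper_width: 0.0423
grasp_force: 41.4
units [-0.0019 -0.0001  0.0685] pos [ 0.4625 -0.1274  0.0961] yaw_y 77.4 F [-0.33 -2.06 -4.38] w 0.0423 g 41.35 t 7.625
```

```bash
python3 -m inch '[[0,0,0.02,0,0,0,0.3],[0,0,0.04,0,0,0,0.3],[0,0,0.06,0,0,0,0.3],[0,0,0.068,0,0,0,0.3],[0,0,0.068,0,0,0,0.3]]'
```

```text
time: 8.25
tool_pos: [0.4625, -0.1272, 0.0791]
tool_rot: [0.11, 0.994, -0.0, -0.0]
force: [-0.9, -1.3, -3.4]
gripper_width: 0.042
grasp_force: 41.4
```

It's inserted without contact force. Releasing with a partial opening so the fingers stay clear of the post, then lifting.

```bash
python3 -m inch '[[0,0,0,0,0,0,-0.35],[0,0,0,0,0,0,-0.35],[0,0,0,0,0,0,-0.35],[0,0,-0.1,0,0,0,-0.35],[0,0,-0.25,0,0,0,-0.35],[0,0,-0.4,0,0,0,-0.35],[0,0,-0.4,0,0,0,-0.35]]'
python3 - <<'E'
from h import *
b=cap("side","s4.png"); x0,y0=265,225
B=cv2.resize(b[y0:y0+110,x0:x0+110],None,fx=5.4,fy=5.4,interpolation=cv2.INTER_CUBIC)
cv2.imwrite('pics/sb4.png',B[:,:,::-1])
f=lambda q:((proj("side",q)-[x0,y0])*5.4).round()
print(f([.4625,-.1275,.089]),f([.4625,-.1275,.075]))
E
python3 go.py 0.441 -0.226 0.19
```

```text
time: 9.12
tool_pos: [0.464, -0.1274, 0.1816]
tool_rot: [0.11, 0.994, 0.0, 0.002]
force: [-0.4, -0.6, -0.2]
gripper_width: 0.0576
grasp_force: 0.0
[315. 277.] [314. 301.]
units [ 0.0009 -0.4056 -0.0397] pos [ 0.4633 -0.1271  0.1801] yaw_y 77.44 F [ 0.64  0.38 -1.1 ] w 0.0576 g 0.0 t 9.175
```

View pics/sb4.png

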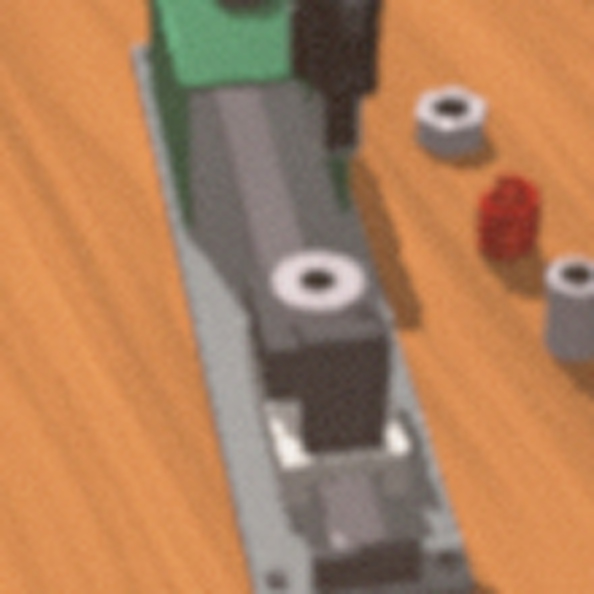

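The bush is seated: the flange lies flat on the rim at crop (318,280), against a predicted (315,277). Now I'll shut the fingers and go behind the post.

```bash
python3 -m inch '[[0,-0.15,0,0,0,0,1],[0,-0.3,0,0,0,0,1],[0,-0.45,0,0,0,0,1],[0,-0.45,0.1,0,0,0,1],[0,-0.45,0.25,0,0,0,1],[0,-0.45,0.4,0,0,0,1],[0,-0.45,0.43,0,0,0,1],[0,-0.45,0.43,0,0,0,1]]' 
python3 go.py 0.4435 -0.213 0.075
```

```text
time: 10.18
tool_pos: [0.438, -0.2372, 0.0719]
tool_rot: [0.11, 0.994, -0.0, -0.0]
force: [0.0, 0.2, -0.3]
gripper_width: -0.0001
grasp_force: 0.0
units [-0.0004  0.0992 -0.0126] pos [ 0.438  -0.2372  0.0719] yaw_y 77.39 F [ 0.04  0.2  -0.3 ] w -0.0001 g 0.0 t 10.175
```

```bash
python3 -m inch '[[0,0.04,0,0,0,0,1],[0,0.07,0,0,0,0,1],[0,0.08,0,0,0,0,1],[0,0.088,0,0,0,0,1],[0,0.096,0,0,0,0,1],[0,0.104,0,0,0,0,1],[0,0.112,0,0,0,0,1],[0,0.112,0,0,0,0,1]]' 
python3 go.py 0.4435 -0.213 0.075
```

```text
time: 11.18
tool_pos: [0.4446, -0.2096, 0.072]
tool_rot: [0.11, 0.994, -0.0, 0.0]
force: [0.8, -2.0, 5.5]
gripper_width: -0.0002
grasp_force: 2.6
units [ 0.0012 -0.0141 -0.0121] pos [ 0.4446 -0.2096  0.072 ] yaw_y 77.42 F [ 0.79 -1.96  5.53] w -0.0002 g 2.64 t 11.175
```

```bash
python3 -m inch '[[0,0.006,0,0,0,0,1],[0,0.012,0,0,0,0,1],[0,0.018,0,0,0,0,1],[0,0.024,0,0,0,0,1],[0,0.024,0,0,0,0,1]]' 
python3 -m inch '[[0,0.006,0,0,0,0,1],[0,0.012,0,0,0,0,1],[0,0.018,0,0,0,0,1],[0,0.024,0,0,0,0,1],[0,0.024,0,0,0,0,1]]'
```

```text
time: 11.8
tool_pos: [0.4459, -0.2038, 0.072]
tool_rot: [0.11, 0.994, -0.0, 0.0]
force: [1.4, -1.0, 6.5]
gripper_width: 0.0
grasp_force: 2.7
time: 12.42
tool_pos: [0.4471, -0.1984, 0.072]
tool_rot: [0.11, 0.994, -0.0, 0.0]
force: [0.4, -5.1, 6.1]
gripper_width: -0.0001
grasp_force: 3.4
```

Run:
```python
from h import *
b=cap("side","s5.png"); x0,y0=265,225
B=cv2.resize(b[y0:y0+110,x0:x0+110],None,fx=5.4,fy=5.4,interpolation=cv2.INTER_CUBIC)
cv2.imwrite('pics/sb5.png',B[:,:,::-1])
a=cv2.imread('pics/s4.png',0)
t=a[268:285,312:335]
m=cv2.matchTemplate(cv2.cvtColor(b,cv2.COLOR_RGB2GRAY)[255:300,300:350],t,cv2.TM_CCOEFF_NORMED);print(cv2.minMaxLoc(m),"ref",(12,13))
```

```text
(-0.44181376695632935, 0.42435288429260254, (21, 22), (10, 9)) ref (12, 13)
```

View pics/sb5.png

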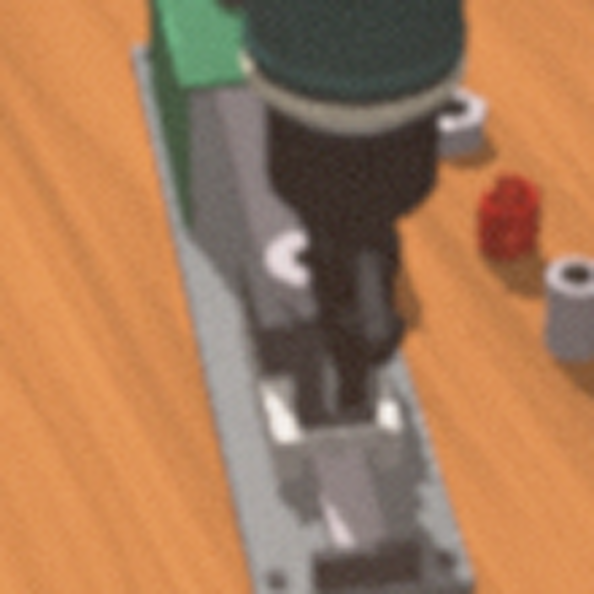

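The carriage has moved about 14 mm with the bush seated, and the fingertips are square behind the post at crop (340,420). I'll keep going through the hard spot.

```bash
python3 -m inch '[[0,0.008,0,0,0,0,1],[0,0.016,0,0,0,0,1],[0,0.024,0,0,0,0,1],[0,0.032,0,0,0,0,1]]' 
python3 -m inch '[[0,0.008,0,0,0,0,1],[0,0.016,0,0,0,0,1],[0,0.024,0,0,0,0,1],[0,0.032,0,0,0,0,1]]'
python3 -m inch '[[0,0.008,0,0,0,0,1],[0,0.016,0,0,0,0,1],[0,0.024,0,0,0,0,1],[0,0.032,0,0,0,0,1]]'
```

```text
time: 12.98
tool_pos: [0.4488, -0.1909, 0.0721]
tool_rot: [0.11, 0.994, -0.0, 0.0]
force: [-2.0, -5.2, 5.6]
gripper_width: -0.0006
grasp_force: 3.7
time: 13.48
tool_pos: [0.4507, -0.1825, 0.072]
tool_rot: [0.11, 0.994, -0.0, 0.0]
force: [0.5, -2.0, 6.1]
gripper_width: -0.0002
grasp_force: 3.3
time: 13.98
tool_pos: [0.4524, -0.1747, 0.072]
tool_rot: [0.11, 0.994, -0.0, 0.0]
force: [1.2, -3.4, 6.0]
gripper_width: 0.0004
grasp_force: 3.2
```

```bash
python3 -m inch '[[0,0.012,0,0,0,0,1],[0,0.024,0,0,0,0,1],[0,0.036,0,0,0,0,1],[0,0.048,0,0,0,0,1],[0,0.06,0,0,0,0,1],[0,0.072,0,0,0,0,1],[0,0.084,0,0,0,0,1],[0,0.096,0,0,0,0,1]]' | sed -n '2p;4p'
python3 -m inch '[[0,0.012,0,0,0,0,1],[0,0.024,0,0,0,0,1],[0,0.036,0,0,0,0,1],[0,0.048,0,0,0,0,1],[0,0.06,0,0,0,0,1],[0,0.072,0,0,0,0,1],[0,0.084,0,0,0,0,1],[0,0.096,0,0,0,0,1]]' | sed -n '2p;4p'
python3 - <<'E'
from h import *
s=robot.read_state();p=np.array(s["tool_pos"])
u=np.array([.217,.976])
print("travelled",(p[:2]-[.4484,-.191])@u+.0215,"t",s["time"])
b=cap("side","s6.png"); x0,y0=255,205
B=cv2.resize(b[y0:y0+120,x0:x0+120],None,fx=5,fy=5,interpolation=cv2.INTER_CUBIC)
cv2.imwrite('pics/sb6.png',B[:,:,::-1])
E
```

```text
tool_pos: [0.4577, -0.1512, 0.072]
force: [1.9, -3.4, 6.5]
tool_pos: [0.463, -0.1278, 0.0721]
force: [1.5, -3.6, 5.2]
travelled 0.08634755055030802 t 15.975
```

View pics/sb6.png

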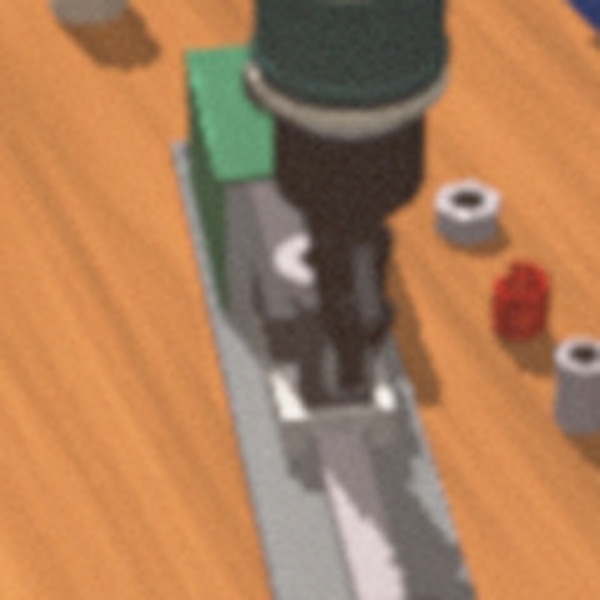

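The carriage is sliding freely at about 3.5 N with the bush still seated (flange at crop (295,258)), just short of the hood. By my estimate about 107 mm remain.

```bash
for i in 1; do :; done
python3 -m inch '[[0,0.012,0,0,0,0,1],[0,0.024,0,0,0,0,1],[0,0.036,0,0,0,0,1],[0,0.048,0,0,0,0,1],[0,0.06,0,0,0,0,1],[0,0.072,0,0,0,0,1],[0,0.084,0,0,0,0,1],[0,0.096,0,0,0,0,1]]' | sed -n '2p;4p'
python3 -m inch '[[0,0.012,0,0,0,0,1],[0,0.024,0,0,0,0,1],[0,0.036,0,0,0,0,1],[0,0.048,0,0,0,0,1],[0,0.06,0,0,0,0,1],[0,0.072,0,0,0,0,1],[0,0.084,0,0,0,0,1],[0,0.096,0,0,0,0,1]]' | sed -n '2p;4p'
python3 -m inch '[[0,0.012,0,0,0,0,1],[0,0.024,0,0,0,0,1],[0,0.036,0,0,0,0,1],[0,0.048,0,0,0,0,1],[0,0.06,0,0,0,0,1],[0,0.072,0,0,0,0,1],[0,0.084,0,0,0,0,1],[0,0.096,0,0,0,0,1]]' | sed -n '2p;4p'
python3 go.py 0.463 -0.1278 0.072
```

```text
tool_pos: [0.4683, -0.1044, 0.0721]
force: [1.7, -3.6, 6.2]
tool_pos: [0.4736, -0.081, 0.0721]
force: [1.6, -3.1, 6.4]
tool_pos: [0.4788, -0.0576, 0.0721]
force: [2.3, -3.3, 5.3]
units [ 5.00e-04 -2.88e-01  2.00e-04] pos [ 0.4788 -0.0576  0.0721] yaw_y 77.39 F [ 2.34 -3.25  5.27] w -0.0001 g 2.88 t 19.025
```

```bash
python3 -m inch '[[0,0.007,0,0,0,0,1],[0,0.014,0,0,0,0,1],[0,0.021,0,0,0,0,1],[0,0.028,0,0,0,0,1],[0,0.035,0,0,0,0,1],[0,0.042,0,0,0,0,1],[0,0.049,0,0,0,0,1],[0,0.056,0,0,0,0,1]]' | sed -n '2p;4p'
python3 -m inch '[[0,0.004,0,0,0,0,1],[0,0.008,0,0,0,0,1],[0,0.012,0,0,0,0,1],[0,0.016,0,0,0,0,1],[0,0.02,0,0,0,0,1],[0,0.024,0,0,0,0,1]]' | sed -n '2p;4p'
```

```text
tool_pos: [0.4819, -0.0439, 0.0721]
force: [2.9, -3.3, 4.5]
tool_pos: [0.4832, -0.0381, 0.0721]
force: [2.8, -3.9, 5.2]
```

```bash
python3 -m inch '[[0,0.003,0,0,0,0,1],[0,0.006,0,0,0,0,1],[0,0.009,0,0,0,0,1],[0,0.012,0,0,0,0,1]]' | sed -n '2p;4p'
python3 -m inch '[[0,0.003,0,0,0,0,1],[0,0.006,0,0,0,0,1],[0,0.009,0,0,0,0,1],[0,0.012,0,0,0,0,1]]' | sed -n '2p;4p'
```

```text
tool_pos: [0.4839, -0.0352, 0.0721]
force: [3.1, -3.2, 4.9]
tool_pos: [0.4846, -0.0323, 0.0721]
force: [2.4, -3.8, 6.0]
```

```bash
python3 -m inch '[[0,0.003,0,0,0,0,1],[0,0.006,0,0,0,0,1],[0,0.009,0,0,0,0,1],[0,0.012,0,0,0,0,1]]' | sed -n '2p;4p'
python3 -m inch '[[0,0.003,0,0,0,0,1],[0,0.006,0,0,0,0,1],[0,0.009,0,0,0,0,1]]' | sed -n '2p;4p'
```

```text
tool_pos: [0.4852, -0.0293, 0.0721]
force: [3.5, -2.6, 5.7]
tool_pos: [0.4857, -0.0271, 0.0721]
force: [3.4, -2.6, 4.7]
```

```bash
python3 -m inch '[[0,0.003,0,0,0,0,1],[0,0.006,0,0,0,0,1]]' | sed -n '2p;4p'
```

```text
tool_pos: [0.4861, -0.0257, 0.0721]
force: [3.0, -3.3, 4.8]
```

```bash
python3 -m inch '[[0,0.003,0,0,0,0,1],[0,0.006,0,0,0,0,1]]' | sed -n '2p;4p'
```

```text
tool_pos: [0.4863, -0.0243, 0.0721]
force: [3.5, -6.5, 6.0]
```

```bash
python3 -m inch '[[0,0.003,0,0,0,0,1],[0,0.006,0,0,0,0,1]]' | sed -n '2p;4p'
```

```text
tool_pos: [0.4864, -0.024, 0.0721]
force: [0.0, -14.7, 7.5]
```

```bash
python3 -m inch '[[0,0.002,0,0,0,0,1],[0,0.004,0,0,0,0,1]]' | sed -n '2p;4p'
```

```text
tool_pos: [0.4865, -0.0238, 0.0721]
force: [-0.4, -18.5, 7.9]
```

The force rose from 3 to 18 N while the motion stopped, so the stop is met (travel 193 mm, predicted 194). Backing off.

```bash
python3 -m inch '[[0,-0.006,0,0,0,0,1],[0,-0.012,0,0,0,0,1],[0,-0.04,0,0,0,0,1],[0,-0.12,0,0,0,0,1],[0,-0.2,-0.1,0,0,0,1],[0,-0.35,-0.3,0,0,0,1],[0,-0.5,-0.5,0,0,0,1],[0,-0.7,-0.6,0,0,0,1]]' | sed -n '2p;4p'
python3 -m inch '[[0.2,0,0,0,0,0,1],[0.4,0,0,0,0,0,1],[0.4,0,0,0,0,0,1],[0.4,0,0,0,0,0,1]]' | sed -n '2p;4p'
python3 - <<'E'
from h import *
b=cap("side","s7.png"); a=cap("top","t7.png")
A=cv2.resize(a[195:295,225:325],None,fx=4,fy=4,interpolation=cv2.INTER_CUBIC)
B=cv2.resize(b[195:295,275:375],None,fx=4,fy=4,interpolation=cv2.INTER_CUBIC)
cv2.imwrite('pics/f7.png',np.hstack([A,B])[:,:,::-1])
n=np.array([.4625,-.1275])+.193*np.array([.217,.976])
f=lambda q:((proj("side",q)-[275,195])*4).round()+[400,0]
print(f([*n,.089]),((proj("top",[*n,.089])-[225,195])*4).round(),robot.read_state()["time"])
E
```

```text
tool_pos: [0.448, -0.1932, 0.224]
force: [1.2, 0.1, -0.6]
tool_pos: [0.3509, -0.1705, 0.222]
force: [0.9, 0.4, 0.1]
[545. 162.] [219. 227.] 25.25
```

View pics/f7.png

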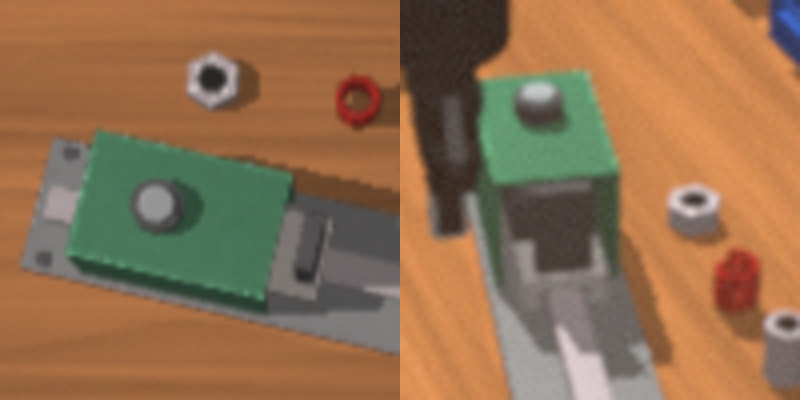

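The carriage is inside the hood with the post just outside the mouth at (310,248), and the arm is clear. The nut, spring and sleeve haven't moved. Handing in.

```bash
python3 -c "
from workcell import robot
print(robot.finish_job())"
```

```text
the job is handed in; nothing more can be done
None
```

I handed the job in at about 25 s of the 64 s allowed, but no verdict came back: the bush was released and seated in the nest before the hood, and the carriage was pushed past its hard spot until it met the end stop at about 18 N wrist force, then left there. The bush is now hidden under the hood roof, so I couldn't confirm by camera that it is still seated.

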